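# Slide the dust lid home in its notches and lock it with the turn-button

## Robot

A 6-joint arm with a two-finger parallel gripper is mounted at the origin on a cart in front of the work surface, level with it; the furniture and walls round the work are solid. World frame = base frame: x ahead of the robot, y to its left, z up, the work surface at z = 0. Lengths are in m, angles in degrees, forces in N, time in s.
With the tool pointing down it reaches from about 0.25 to 0.725 m from the base axis. Payload 9.7 kg.
Tool frame: the origin (TCP) lies at the very end of the fingers, on their centre line; the grasp point (between the pads) lies 19 mm behind it (bot.hold_point_z is the distance from the TCP to the grasp point, in m); z points along the fingers, y is the line along which they close (so a half turn about z gives the same grasp; the last joint's range is limited). The gripper opens to 85 mm and grips with 20 to 120 N. Pads are 22 mm wide; open, the fingers measure 114 mm over their backs; the gripper's body (76 mm by 85 mm) begins 54 mm behind the grasp point. The pads swing forward as they close: fully open they stand 13 mm farther back than shut.
Start: joints at [-74.771, 4.979, 10.078, 95.1, 0, 90], TCP at [0.144, -0.531, 0.231] pointing down, gripper open.
Joint ranges: [-179.16, 179.16], [-48.56, 103.87], [-65.8, 70.77], [-126.05, 130.52], [-82.76, 87.17], [-180, 180]. Speed limits (degrees/s): [127.2, 127.2, 147.25, 180, 180, 180].

## Interface

Orientations are given as [roll, pitch, yaw] about the fixed x, y, z axes, in that order (R = Rz(yaw) Ry(pitch) Rx(roll)).
In Python, from workcell import bot gives the robot as it stands.
- The arm moves only by the tool play_rows, never from a script. Its argument "targets" is a list of rows, each an object with "grip": the closure in counts, from 0 (fully open) to 255 (shut); "linear": the shift along the world's x, y, z in cm, a list of three; "delta_rot": the turn, a rotation vector about the world's x, y, z in rad, a list of three. A call has 1 to 10 rows; each row is the pose to reach, as a shift and turn from the pose commanded when the call began; what a row does not reach only later rows make up. A row lasts 1/10 s, in which the tool goes at most 50 mm and 8.59 degrees, less where a joint would pass 70% of its speed; a pose out of reach is approached as far as the arm can. A call with a gripper value outside its range is refused whole. The fingers move at their own pace and stop on an object; "force" is the grip in N (left out, the last holds). Time passes only in rows, so rows that repeat a pose let the fingers close. It gives the time, the measured TCP pose, the force, the opening and the grip force at its end, in the units of the state.
- bot.get_obs(): the state, without advancing time (a new reading comes with each control period).
- bot.camera(name): name is "scene" or "top"; returns a dict with "color" (400x640x3 uint8, red, green, blue), "range_z" (400x640 float32, m along the optical axis (not along the pixel's ray), 0 where there is no reading), "fov_y" (degrees; the focal length in pixels is half the picture's height over the tangent of half this angle, whatever the lens; pixels are square), "cx", "cy" (the principal point, pixels), "world_to_cam" (4x4, takes a point from world to camera coordinates). Camera axes: x right, y up, looking along -z (the intrinsics and any distortion apply to the point x, -y, -z); pixel columns grow to the right and rows downward; lengths in m; the calibration is good to about 2 mm. A picture is of the moment at which its call begins.
- bot.job_done(): hands the job in; it is judged then, once.
Trained networks look in a picture, given as the dict that the camera call returned (one of the last four; its "shot" number tells which), for a name from the list of things; names that differ only in an ending like _2 or _b are one class to them, and where a whole thing is asked for, a point or a joint stands for the part that bears it (a point fixed in the world has none). Each returns a list of dicts, best first, with "conf" (0 to 1); they miss things now and then, are a little off and sometimes report something else, mostly with a low value. They report only what shows in the picture. A call takes as long as a camera call.
- bot.search_frame(picture, target): "box" ([left, top, right, bottom] in pixels, round what is visible of it).
- bot.trace(picture, target): "pixels" (400x640 bool, what is visible of it) and "box" ([left, top, right, bottom] in pixels, round what is visible of it).
- bot.pinpoint(picture, target): "pixel" ([column, row] in pixels: a listed point, or the origin of a listed thing).
The state is a dict: "time": time; "q": joint angles; "qd": joint speeds; "joint_efforts": joint torques, N m; "ee_pos": TCP position; "tcp_rot": TCP orientation; "wrist_force": force on the tool from outside, world axes, zero at the start; "torque": the same for the moment, N m; "opening": finger opening in m; "grasp_force": force on a finger pad.
Only numpy, scipy, OpenCV 4.12 (cv2) and the standard library are available. Lean on these libraries where they do the work, as an engineer would, in place of code of your own. Each camera call takes 0.05 s, during which the arm holds its last target. There are 200 camera calls.

## Task

Shut the movement in from the dust: with a fingertip, push the loose wooden lid along the rails of the case, over the bay that holds the watch movement, until it drops into its notches and lies flat on the rails. Then, still only pushing, swing the brass turn-button on the side of the case all the way across the lid so that it is locked down, and take the hand away. Do not lift or tip the lid, and leave the movement, the tweezers in the other bay and the things lying round about where they are.

Things in the scene. Friction and masses are not known exactly. Their poses are not given: they have to be found in the camera images.
- case: Wooden two-bay case fixed to the bench, 210 (x) x 113 (y) x 44 (z) mm. Origin: centre of its underside. Its +x axis is the way the lid must slide: from the open end (x = -105 mm, end wall 34 mm high, a finger passes over it behind the lid) to the stop end (inner face x = +95 mm, 44 mm high). The movement lies in the +x bay, the short tweezers in the -x bay; the partition (x = -6 to 0) is 34 mm high.
- lid_home (a point): Point fixed on the case, where the lid's origin is when the lid is home: case x = +46.5 mm, 34 mm above the bench, level with the tops of the two side rails (y = 26 to 44.5 mm either side). Outside the rails, cheeks 12 mm wide and 44 mm high guide the lid with 1.5 mm to spare. Four notches in the rails, 6.5 mm deep and 16 mm long, take the lid's feet only here, with 3 mm to spare.
- lid: Loose light-wood board, 92 (x) x 86 (y) x 8 (z) mm, about 0.18 kg, on four feet 6 mm high. Origin: centre of the board's underside; axes as the case's. Starts with its feet on top of the rails: board 40 to 48 mm above the bench, origin 10 to 50 mm on the -x side of the case's centre. Slides with 1 to 2 N, more off centre. At lid_home all feet fall in together and it drops 6 mm; the stop end halts it 2.5 mm beyond.
- lid_edge (a point): Middle of the lid's trailing edge, the 8 mm high face to push: 46 mm on the lid's -x side of its origin, half-way up the edge. 44 mm above the bench while the lid is up on the rails, 38 mm when it has dropped. A shallow thumb groove runs across the lid's top beside this edge.
- turn (a joint): Angle of the brass turn-button, rad. 0: open, its bar along the top of the +y cheek, pointing to the case's -x. Turns counter-clockwise seen from above to a stop at 1.57: bar square across the lid. Starts at -0.4 (free end swung outwards) to 0.03; stays where it is left (about 0.6 N at the knob). Bar, 44.5 to 48.5 mm above the bench, clears a lid that is down and hits the edge of one still up.
- turn_knob (a point): Middle of the round brass knob standing on the free end of the turn-button: 10 mm across, 48.5 to 63.5 mm above the bench; this point is 56 mm above the bench. It moves on a circle of radius 34 mm about turn_pivot.
- turn_pivot (a point): Point fixed on the case, on the turn-button's upright axis, on top of the +y cheek: case x = +30, y = +50.5 mm, 44 mm above the bench.
- caliber: Watch movement in its round holder, 34 mm across and 12 mm high, lying loose on the floor of the +x bay. Origin: centre of its underside, 7 mm above the bench.
- short_tweezers: Short dark tweezers, 75x10x10 mm, lying loose on the floor of the -x bay. Origin: centre of the underside, 7 mm above the bench.
- fine_tweezers: Steel tweezers, 141 mm long, lying on the bench to the left of the case. Leave alone.
- eye_loupe: Black eye loupe, 35 mm across, 31 mm high, standing left of the case. Leave alone.
- oiler_cup: White oil cup with an oiler stick, 28 mm across, 58 mm high, standing left of the case. Leave alone.
- small_vial: Amber vial with a black cap, 30 mm across, 46 mm high, standing right of the case. Leave alone.

How it is judged:
By the outcome, as a careful person would: the job done as asked, in the order asked, and still so for the second after the job is handed in, with the robot touching nothing.
It also fails if it takes over 48 s, if anything falls off the work surface, if the arm or the gripper's body presses on something with over 40 N, if the wrist force passes 120 N, or if a joint passes its speed limit or range.

## Working session

There is one attempt and no reset: what is moved stays moved. The work goes in short steps, Python scripts to look and compute and a tool call to move; the robot and the scene stay as the last step left them, time stands still between calls to the robot, and variables do not carry over. Pictures are saved under pics/ and viewed, at most 10 in all, crops included, and the job is handed in when it is done.

Besides the shell and the picture viewer there is one more tool, called after "Call:" by a JSON object that holds its "api" and its "payload". play_rows: Moves the arm, as the interface text tells. Its arguments: {"type":"object","properties":{"targets":{"type":"array","items":{"type":"object","properties":{"grip":{"type":"number"},"linear":{"type":"array","items":{"type":"number"}},"delta_rot":{"type":"array","items":{"type":"number"}}}}},"force":{"type":"number"}},"required":["targets"]}

```bash
mkdir -p pics; ls
cat > h.py <<'E'
import numpy as np, cv2
from workcell import bot
def cam(n):
    return bot.camera(n)
def K(p):
    f=200/np.tan(np.radians(p["fov_y"])/2); return f
def ray(p,px):
    f=K(p); d=np.array([(px[0]-p["cx"])/f,-(px[1]-p["cy"])/f,-1.0])
    M=np.linalg.inv(p["world_to_cam"]); return M[:3,3], M[:3,:3]@d
def at_z(p,px,z):
    o,d=ray(p,px); return o+d*(z-o[2])/d[2]
def at_depth(p,px):
    o,d=ray(p,px); return o+d*p["range_z"][int(round(px[1])),int(round(px[0]))]
def cloud(p):
    f=K(p); v,u=np.mgrid[0:400,0:640]; z=p["range_z"]
    P=np.stack([(u-p["cx"])/f*z,-(v-p["cy"])/f*z,-z],-1)
    M=np.linalg.inv(p["world_to_cam"]); return P@M[:3,:3].T+M[:3,3]
E
python3 - <<'E'
from h import *
for n in("scene","top"):
    p=cam(n); cv2.imwrite(f"pics/{n}0.png",p["color"][...,::-1])
    print(n,{k:v for k,v in p.items() if k not in("color","range_z","world_to_cam")},np.linalg.inv(p["world_to_cam"])[:3].round(3).tolist())
    for t,z in(("case",0),("lid_home",.034),("lid",.040),("lid_edge",.044),("turn_knob",.056),("turn_pivot",.044),("caliber",.007),("short_tweezers",.007),("small_vial",0),("eye_loupe",0),("oiler_cup",0),("fine_tweezers",0)):
        for r in bot.pinpoint(p,t)[:2]:
            print(t,np.round(r["pixel"],1),round(r["conf"],2),at_z(p,r["pixel"],z).round(4))
E
```

```text
pics
scene {'fov_y': 49.837652532278426, 'cx': 318.8235809020998, 'cy': 198.14862577435068, 'shot': 1} [[-0.779, 0.323, -0.538, 0.042], [-0.627, -0.434, 0.647, 0.71], [-0.025, 0.841, 0.54, 0.502]]
case [316.8 201.9] 0.96 [0.536 0.123 0.   ]
case [287.4 190.3] 0.25 [0.6184 0.1256 0.    ]
lid_home [298.3 183.1] 0.63 [0.5803 0.1296 0.034 ]
lid [336.4 194.5] 0.83 [0.4821 0.1252 0.04  ]
lid [250.7 274.9] 0.43 [0.4481 0.3935 0.04  ]
turn_pivot [287.  189.2] 0.58 [0.5713 0.1741 0.044 ]
caliber [304.6 193.8] 0.58 [0.5705 0.1221 0.007 ]
small_vial [385.8 184.4] 0.63 [ 0.4565 -0.026   0.    ]
small_vial [300.5 192.1] 0.5 [0.5899 0.1139 0.    ]
eye_loupe [250.3 274.9] 0.65 [0.4838 0.3665 0.    ]
oiler_cup [225.8 257.1] 0.78 [0.553  0.3611 0.    ]
fine_tweezers [297.4 294.6] 0.76 [0.3898 0.3523 0.    ]
top {'fov_y': 44.84020043240944, 'cx': 318.2230584926293, 'cy': 206.81578893370238, 'shot': 2} [[0.028, 0.984, -0.176, 0.308], [-0.999, 0.033, 0.027, 0.177], [0.032, 0.175, 0.984, 1.143]]
case [326.5 198.5] 0.72 [0.5335 0.1269 0.    ]
case [225.  216.5] 0.35 [0.4817 0.3668 0.    ]
lid_home [328.9 173.1] 0.93 [0.5879 0.1242 0.034 ]
lid_home [306.3 197.9] 0.6 [0.5266 0.1755 0.034 ]
lid [326.2 212.8] 0.83 [0.4919 0.1285 0.04  ]
turn_knob [305.  192.9] 0.65 [0.5338 0.1789 0.056 ]
turn_pivot [308.4 176.4] 0.7 [0.5758 0.1723 0.044 ]
turn_pivot [321.5 233.8] 0.61 [0.4423 0.1382 0.044 ]
caliber [327.8 181.6] 0.66 [0.5736 0.1251 0.007 ]
caliber [308.4 179.4] 0.57 [0.5774 0.1719 0.007 ]
small_vial [387.3 233.8] 0.61 [ 0.4527 -0.0203  0.    ]
eye_loupe [226.4 215.4] 0.61 [0.4845 0.3637 0.    ]
oiler_cup [229.9 185.5] 0.66 [0.5574 0.3598 0.    ]
fine_tweezers [230.6 254.5] 0.78 [0.3922 0.3483 0.    ]
```

Run:
```python
from h import *
a=cv2.imread("pics/top0.png")[130:270,260:400]; b=cv2.imread("pics/scene0.png")[130:270,240:440]
cv2.imwrite("pics/c1.png",np.hstack([cv2.resize(a,(400,400),interpolation=2),cv2.resize(b,(400,400*140//200),interpolation=2) if 0 else cv2.resize(b[:, 10:150],(400,400),interpolation=2)]))
p=cam("top"); c=cloud(p); c2=cloud(cam("scene"))
for nm,c in(("top",c),("scene",c2)):
  x,y,z=[c[...,i] for i in range(3)]
  reg=(x>.38)&(x<.68)&(y>.03)&(y<.22)
  m=reg&(z>.02)
  P=np.c_[x[m],y[m]].astype(np.float32); print(nm,m.sum(),cv2.minAreaRect(P*1000))
  h=np.histogram(z[reg],bins=np.arange(-.01,.08,.004)); print(h[0])
  print(P.min(0),P.max(0))
```

```text
top 3528 ((512.6664428710938, 104.63933563232422), (159.33099365234375, 257.9532165527344), 87.28605651855469)
[  26 1055 3348  946  446  130  118   67   47  102  432  337  264  951
 1121  229    2    4   10    1    0    0]
[0.380166   0.03116473] [0.6439044  0.18747836]
scene 3635 ((512.4224853515625, 106.51750946044922), (162.6446990966797, 259.0262145996094), 87.84188842773438)
[   0  189 2848  219  268  230  269  243  256  259  504  312  318  860
  973    7    6    9   13    0    0    0]
[0.3800307  0.03004663] [0.64465946 0.19034053]
```

View pics/c1.png

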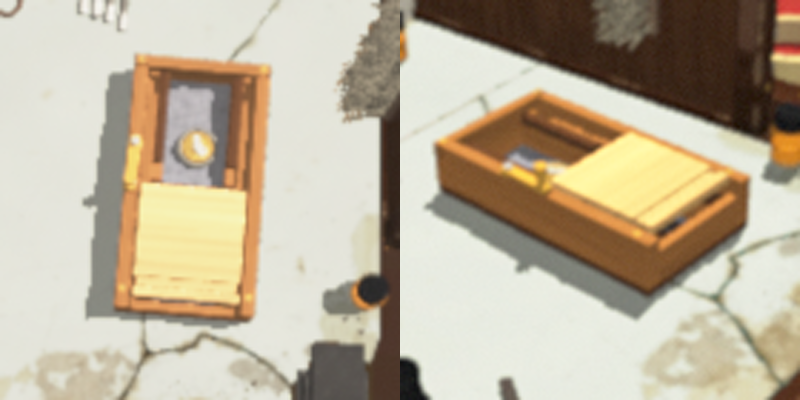

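```bash
cat >> h.py <<'E'
def rect(m,p,z):
    cs,_=cv2.findContours(m.astype(np.uint8),0,1); c=max(cs,key=cv2.contourArea)[:,0]
    P=np.array([at_z(p,q,z)[:2] for q in c])*1000
    return cv2.minAreaRect(P.astype(np.float32))
E
python3 - <<'E'
from h import *
for n in("top","scene"):
  p=cam(n)
  for t,z in(("case",.044),("lid",.048),("turn",.0485)):
    for r in bot.trace(p,t)[:2]:
      m=r["pixels"]; c=cloud(p)[m&(p["range_z"]>0)]
      print(n,t,round(r["conf"],2),m.sum(),r["box"],"rect",rect(m,p,z),"z",np.percentile(c[:,2],[5,50,95]).round(4), "mean",c.mean(0).round(4))
      if n=="top" and r["conf"]>.5: np.save(f"m_{t}.npy",m)
  c=cloud(p); img=cv2.cvtColor(p["color"],cv2.COLOR_RGB2HSV); x,y,z=np.moveaxis(c,-1,0)
  # yellow brass knob
  for r in bot.search_frame(p,"turn_knob")[:2]: print(n,"knob",r["conf"],r["box"])
  # case upper surface: heights 38..50
  m=(x>.40)&(x<.66)&(y>.05)&(y<.2)&(z>.033)&(z<.056)
  k,l,s,_=cv2.connectedComponentsWithStats(m.astype(np.uint8)); i=1+s[1:,4].argmax()
  P=c[l==i][:,:2]*1000; print(cv2.minAreaRect(P.astype(np.float32)))
  hull=cv2.convexHull(P.astype(np.float32)); print(cv2.approxPolyDP(hull,6,True)[:,0].round(0).tolist())
E
```

```text
top case 0.86 2780 [299.6, 150.0, 357.7, 242.0] rect ((534.52783203125, 127.30538940429688), (114.57034301757812, 214.31178283691406), 87.20679473876953) z [0.0058 0.0345 0.0466] mean [0.5586 0.1251 0.0306]
top lid 0.95 1527 [306.2, 190.0, 344.6, 237.4] rect ((486.4508056640625, 129.46763610839844), (88.3611831665039, 96.85444641113281), 87.64826965332031) z [0.0425 0.0474 0.0509] mean [0.4873 0.129  0.0466]
((537.0913696289062, 126.42066955566406), (113.49408721923828, 210.54197692871094), 87.26732635498047)
[[642.0, 175.0], [437.0, 187.0], [430.0, 77.0], [639.0, 67.0]]
scene lid 0.68 1227 [306.1, 176.6, 367.1, 214.5] rect ((482.75115966796875, 134.17605590820312), (93.6434555053711, 100.34454345703125), 86.36628723144531) z [0.0421 0.047  0.0486] mean [0.4824 0.1334 0.0463]
scene lid 0.41 221 [222.1, 241.9, 235.2, 262.4] rect ((517.1810913085938, 382.85235595703125), (22.622482299804688, 51.88376235961914), 49.92913055419922) z [0.0016 0.0131 0.0271] mean [0.5513 0.3615 0.0135]
scene turn 0.64 84 [287.5, 188.6, 302.9, 199.0] rect ((548.7830200195312, 179.37240600585938), (28.653968811035156, 34.80067825317383), 45.74083709716797) z [0.0459 0.0487 0.0627] mean [0.5437 0.1803 0.0517]
scene knob 0.64 [285.0, 188.9, 303.2, 199.2]
scene knob 0.53 [300.5, 186.3, 306.1, 195.0]
((535.9764404296875, 128.03158569335938), (115.79052734375, 212.07205200195312), 87.10762786865234)
[[645.0, 177.0], [437.0, 190.0], [428.0, 81.0], [638.0, 68.0]]
```

Run:
```python
from h import *
o=bot.get_obs(); print(o)
a=cv2.imread("pics/top0.png");b=cv2.imread("pics/scene0.png"); cv2.imwrite("pics/c2.png",cv2.resize(np.vstack([a,b]),(480,600)))
p=cam("top"); c=cloud(p); m=(c[...,2]>.1); P=c[m]
for X in np.arange(-.2,.9,.1):
  print(round(X,1),[int(1000*np.max(c[...,2][(abs(c[...,0]-X)<.05)&(abs(c[...,1]-Y)<.05)],initial=0)) for Y in np.arange(-.6,.7,.1)])
```

```text
{'time': 1.9, 'q': array([-7.47703208e+01,  4.97969446e+00,  1.00781333e+01,  9.50997756e+01,
        4.53430539e-06,  8.99983360e+01]), 'qd': array([ 0.0010055 ,  0.04061393,  0.03348934,  0.05359104, -0.02478407,
       -0.14921028]), 'joint_efforts': array([-8.37198568e-04, -5.20092058e+01,  4.64857829e+01,  1.63088142e-03,
       -4.33056513e-06, -2.15924780e-05]), 'ee_pos': array([ 0.14447768, -0.53067952,  0.23127579]), 'tcp_rot': array([-1.79998663e+02, -4.57313129e-06,  1.52313432e+01]), 'wrist_force': array([0.10145451, 1.18354589, 1.07257248]), 'torque': array([-0.01869484, -0.01883643,  0.02246231]), 'grasp_force': 0.0, 'opening': 0.0854212017840492}
-0.2 [0, 0, 0, 0, 0, 0, 0, 0, 0, 0, 0, 0, 0]
-0.1 [0, 0, 0, 0, 0, 0, 0, 0, 0, 0, 0, 0, 0]
0.0 [0, 0, 0, 0, 0, 0, 0, 0, 0, 0, 0, 0, 0]
0.1 [0, 0, 0, 0, 5, 6, 0, 352, 5, 0, 0, 0, 0]
0.2 [0, 0, 0, 0, 0, 0, 622, 585, 0, 0, 0, 0, 0]
0.3 [0, 0, 2, 10, 11, 24, 57, 6, 1143, 7, 12, 43, 5]
0.4 [0, 0, 2, 11, 12, 26, 49, 52, 50, 13, 307, 311, 221]
0.5 [0, 0, 0, 79, 23, 283, 283, 54, 66, 295, 417, 415, 342]
0.6 [0, 0, 0, 79, 24, 264, 278, 49, 51, 296, 668, 681, 344]
0.7 [0, 0, 1, 170, 169, 265, 266, 238, 177, 185, 330, 333, 190]
0.8 [0, 0, 0, 170, 169, 264, 266, 240, 233, 233, 231, 248, 249]
```

View pics/c2.png

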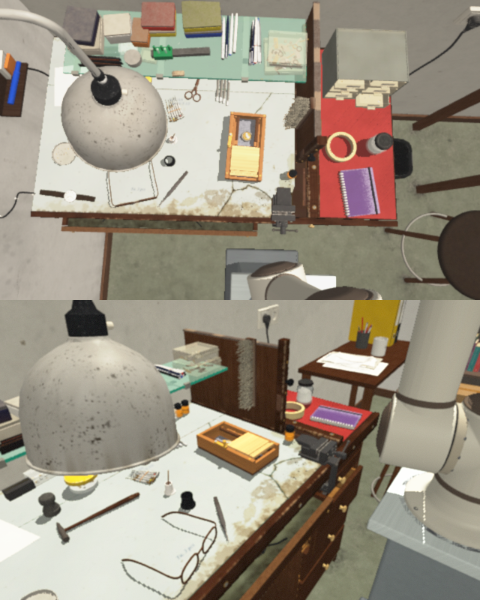

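Call:
{"api": "play_rows", "payload": {"targets": [{"grip": 255,"linear": [1.56,4,0],"delta_rot": [0,0,0.1255]},{"grip": 255,"linear": [3.12,8,0],"delta_rot": [0,0,0.251]},{"grip": 255,"linear": [4.68,12,0],"delta_rot": [0,0,0.3765]},{"grip": 255,"linear": [6.24,16,0],"delta_rot": [0,0,0.502]},{"grip": 255,"linear": [7.8,20,0],"delta_rot": [0,0,0.6275]},{"grip": 255,"linear": [9.36,24,0],"delta_rot": [0,0,0.753]},{"grip": 255,"linear": [10.92,28,0],"delta_rot": [0,0,0.8785]},{"grip": 255,"linear": [12.48,32,0],"delta_rot": [0,0,1.004]},{"grip": 255,"linear": [14.04,36,0],"delta_rot": [0,0,1.1295]},{"grip": 255,"linear": [15.6,40,0],"delta_rot": [0,0,1.255]}]}}

```text
time: 2.95
ee_pos: [0.3006, -0.1291, 0.2316]
tcp_rot: [179.9, 0.0, 87.4]
wrist_force: [1.2, -0.3, -1.0]
opening: -0.0001
grasp_force: 0.0
```

Run:
```python
from h import *
o=bot.get_obs(); print(o["ee_pos"],o["tcp_rot"],o["q"].round(1),o["time"],o["opening"])
p=cam("top"); c=cloud(p)
m=(c[...,2]>.1)&(c[...,0]>.45)&(c[...,0]<.64)&(c[...,1]>-.15)&(c[...,1]<.09); P=c[m]
print(m.sum(), np.percentile(P,[0,1,50,99,100],axis=0).round(3))
m=(c[...,2]>.1)&(c[...,0]>.45)&(c[...,0]<.64)&(c[...,1]<.5)&(c[...,1]>.2); P=c[m]
print(np.percentile(P,[0,1,50,99,100],axis=0).round(3))
```

```text
[ 0.30063204 -0.12911103  0.23155926] [1.79934867e+02 2.56587112e-02 8.74018863e+01] [-23.2 -25.2 -15.8  99.4  -0.   69.4] 2.95 -0.00010839762124172726
2886 [[ 0.474 -0.062  0.1  ]
 [ 0.479 -0.059  0.103]
 [ 0.582 -0.037  0.237]
 [ 0.635  0.014  0.281]
 [ 0.64   0.018  0.284]]
[[0.45  0.343 0.169]
 [0.452 0.346 0.189]
 [0.546 0.426 0.353]
 [0.634 0.498 0.679]
 [0.64  0.5   0.681]]
```

Call:
{"api": "play_rows", "payload": {"targets": [{"grip": 255,"linear": [1.5,3.8,0],"delta_rot": [0,0,0]},{"grip": 255,"linear": [3.0,7.6,0],"delta_rot": [0,0,0]},{"grip": 255,"linear": [4.5,11.4,-1],"delta_rot": [0,0,0]},{"grip": 255,"linear": [6.0,15.2,-3],"delta_rot": [0,0,0]},{"grip": 255,"linear": [7.5,19,-5],"delta_rot": [0,0,0]},{"grip": 255,"linear": [9,22.8,-7],"delta_rot": [0,0,0]},{"grip": 255,"linear": [9.9,26.3,-9],"delta_rot": [0,0,0]},{"grip": 255,"linear": [9.9,26.3,-13],"delta_rot": [0,0,0]},{"grip": 255,"linear": [9.9,26.3,-16],"delta_rot": [0,0,0]},{"grip": 255,"linear": [9.9,26.3,-16],"delta_rot": [0,0,0]}]}}

```text
time: 4.0
ee_pos: [0.3971, 0.1318, 0.0676]
tcp_rot: [-179.7, 0.1, 87.2]
wrist_force: [-0.3, -0.9, 0.7]
opening: 0.0002
grasp_force: 0.0
```

Run:
```python
from h import *
o=bot.get_obs(); print(o["ee_pos"],o["q"].round(1),o["wrist_force"])
a=cam("top");b=cam("scene")
A=a["color"][130:270,260:400,::-1];B=b["color"][130:270,270:410,::-1]
cv2.imwrite("pics/c3.png",np.hstack([cv2.resize(x,(400,400),interpolation=2) for x in(A,B)]))
```

```text
[0.39714031 0.13182789 0.06763801] [ 18.4 -12.9 -24.9  78.4  -0.  111.2] [-0.33092413 -0.90932528  0.65084248]
```

View pics/c3.png

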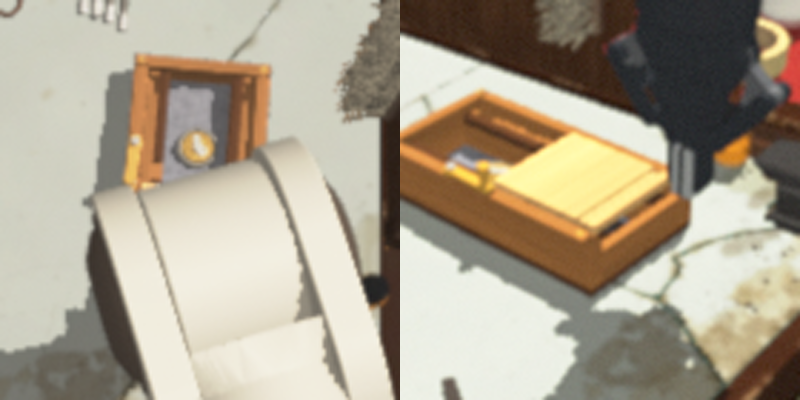

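Call:
{"api": "play_rows", "payload": {"targets": [{"grip": 255,"linear": [0,0.2,-1.5],"delta_rot": [0,0,0]},{"grip": 255,"linear": [0,0.2,-2.5],"delta_rot": [0,0,0]},{"grip": 255,"linear": [0,0.2,-2.5],"delta_rot": [0,0,0]},{"grip": 255,"linear": [0,0.2,-2.5],"delta_rot": [0,0,0]}]}}

```text
time: 4.5
ee_pos: [0.3999, 0.1342, 0.0473]
tcp_rot: [179.9, -0.0, 87.1]
wrist_force: [0.1, 0.4, 0.3]
opening: -0.0001
grasp_force: 0.0
```

Call:
{"api": "play_rows", "payload": {"targets": [{"grip": 255,"linear": [0,0,-0.9],"delta_rot": [0,0,0]},{"grip": 255,"linear": [0,0,-0.9],"delta_rot": [0,0,0]},{"grip": 255,"linear": [0.5,-0.025,-0.9],"delta_rot": [0,0,0]},{"grip": 255,"linear": [1.0,-0.05,-0.9],"delta_rot": [0,0,0]},{"grip": 255,"linear": [1.5,-0.075,-0.9],"delta_rot": [0,0,0]},{"grip": 255,"linear": [2.0,-0.1,-0.9],"delta_rot": [0,0,0]},{"grip": 255,"linear": [2.0,-0.1,-0.9],"delta_rot": [0,0,0]}]}}

```text
time: 5.2
ee_pos: [0.4202, 0.1333, 0.0373]
tcp_rot: [180.0, -0.0, 87.1]
wrist_force: [-0.9, -0.2, 0.4]
opening: -0.0002
grasp_force: 0.0
```

Call:
{"api": "play_rows", "payload": {"targets": [{"grip": 255,"linear": [0.5,-0.025,0],"delta_rot": [0,0,0]},{"grip": 255,"linear": [1.0,-0.05,0],"delta_rot": [0,0,0]},{"grip": 255,"linear": [1.5,-0.075,0],"delta_rot": [0,0,0]},{"grip": 255,"linear": [2.0,-0.1,0],"delta_rot": [0,0,0]},{"grip": 255,"linear": [2.5,-0.125,0],"delta_rot": [0,0,0]},{"grip": 255,"linear": [3.0,-0.15,0],"delta_rot": [0,0,0]},{"grip": 255,"linear": [3.5,-0.175,0],"delta_rot": [0,0,0]},{"grip": 255,"linear": [4.0,-0.2,0],"delta_rot": [0,0,0]},{"grip": 255,"linear": [4.5,-0.225,0],"delta_rot": [0,0,0]},{"grip": 255,"linear": [5.0,-0.25,0],"delta_rot": [0,0,0]}]}}

```text
time: 6.2
ee_pos: [0.4699, 0.1308, 0.0373]
tcp_rot: [180.0, 0.0, 87.1]
wrist_force: [-1.4, 0.1, 0.5]
opening: -0.0001
grasp_force: 0.5
```

Run:
```python
from h import *
print(bot.get_obs()["wrist_force"])
a=cam("top");b=cam("scene")
B=b["color"][130:270,250:390,::-1];A=a["color"][130:270,260:400,::-1]
cv2.imwrite("pics/c4.png",np.hstack([cv2.resize(x,(400,400),interpolation=2) for x in(A,B)]))
for p in(a,b):
  for t,z in(("lid",.04),("lid_edge",.044)):
    for r in bot.pinpoint(p,t)[:1]: print(t,r["conf"],at_z(p,r["pixel"],z))
```

```text
[-1.39747901  0.12821277  0.46624517]
lid 0.89 [0.52191396 0.13570495 0.04      ]
lid_edge 0.61 [0.47957232 0.12983834 0.044     ]
```

View pics/c4.png

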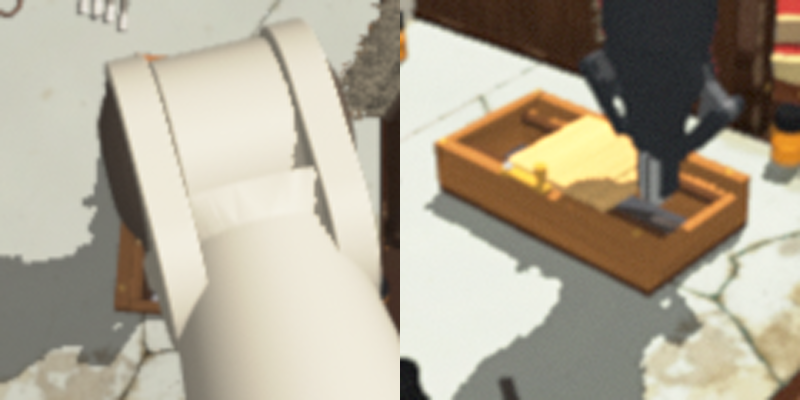

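Call:
{"api": "play_rows", "payload": {"targets": [{"grip": 255,"linear": [0.5,-0.025,0],"delta_rot": [0,0,0]},{"grip": 255,"linear": [1.0,-0.05,0],"delta_rot": [0,0,0]},{"grip": 255,"linear": [1.5,-0.075,0],"delta_rot": [0,0,0]},{"grip": 255,"linear": [2.0,-0.1,0],"delta_rot": [0,0,0]},{"grip": 255,"linear": [2.5,-0.125,0],"delta_rot": [0,0,0]},{"grip": 255,"linear": [3.0,-0.15,0],"delta_rot": [0,0,0]},{"grip": 255,"linear": [3.5,-0.175,0],"delta_rot": [0,0,0]},{"grip": 255,"linear": [4.0,-0.2,0],"delta_rot": [0,0,0]},{"grip": 255,"linear": [4.5,-0.225,0],"delta_rot": [0,0,0]},{"grip": 255,"linear": [4.8,-0.24,0],"delta_rot": [0,0,0]}]}}

```text
time: 7.5
ee_pos: [0.5179, 0.1284, 0.0372]
tcp_rot: [180.0, 0.0, 87.1]
wrist_force: [-1.2, 0.0, 0.2]
opening: -0.0001
grasp_force: 0.6
```

Call:
{"api": "play_rows", "payload": {"targets": [{"grip": 255,"linear": [0.2,-0.01,0],"delta_rot": [0,0,0]},{"grip": 255,"linear": [0.4,-0.02,0],"delta_rot": [0,0,0]},{"grip": 255,"linear": [0.5,-0.025,0],"delta_rot": [0,0,0]},{"grip": 255,"linear": [0.6,-0.03,0],"delta_rot": [0,0,0]}]}}

```text
time: 7.9
ee_pos: [0.5236, 0.1281, 0.0373]
tcp_rot: [180.0, 0.0, 87.1]
wrist_force: [-0.1, -0.1, -0.2]
opening: 0.0001
grasp_force: 0.0
```

```bash
cat > lid.py <<'E'
from h import *
print(bot.get_obs()["wrist_force"],bot.get_obs()["ee_pos"])
for n in("top","scene"):
  p=cam(n);c=cloud(p)
  for r in bot.trace(p,"lid")[:1]:
    m=r["pixels"]&(p["range_z"]>0); m=cv2.erode(m.astype(np.uint8),np.ones((3,3)))>0
    Q=c[m]; print(n,r["conf"],m.sum(),"z",np.percentile(Q[:,2],[10,50,90]).round(4),"x",np.percentile(Q[:,0],[2,98]).round(4),"y",np.percentile(Q[:,1],[2,98]).round(4))
  for t,z in(("lid_edge",.044),("lid_edge",.038),("turn_knob",.056)):
    for r in bot.pinpoint(p,t)[:1]: print(t,round(r["conf"],2),at_z(p,r["pixel"],z).round(4))
E
python3 lid.py
```

```text
[-0.09891531 -0.08197233 -0.17945077] [0.52361223 0.12809655 0.03731733]
turn_knob 0.66 [0.5333 0.1794 0.056 ]
scene 0.77 497 z [0.0401 0.0414 0.0424] x [0.5386 0.6205] y [0.0915 0.158 ]
lid_edge 0.87 [0.5285 0.1242 0.044 ]
lid_edge 0.87 [0.5348 0.1165 0.038 ]
turn_knob 0.5 [0.5391 0.1793 0.056 ]
```

Call:
{"api": "play_rows", "payload": {"targets": [{"grip": 255,"linear": [-1.0,0.05,0],"delta_rot": [0,0,0]},{"grip": 255,"linear": [-2.5,0.12,0],"delta_rot": [0,0,0]},{"grip": 255,"linear": [-2.5,0.12,3],"delta_rot": [0,0,0]},{"grip": 255,"linear": [-2.5,0.12,6.5],"delta_rot": [0,0,0.1]},{"grip": 255,"linear": [-2.5,1,9],"delta_rot": [0,0,0.24]},{"grip": 255,"linear": [-2,3,9],"delta_rot": [0,0,0.38]},{"grip": 255,"linear": [-1,5,9],"delta_rot": [0,0,0.52]},{"grip": 255,"linear": [0,7,9],"delta_rot": [0,0,0.66]},{"grip": 255,"linear": [1,9,9],"delta_rot": [0,0,0.8]},{"grip": 255,"linear": [1,9,9],"delta_rot": [0,0,0.94]}]}}

```text
time: 9.4
ee_pos: [0.5334, 0.22, 0.1268]
tcp_rot: [180.0, -0.0, 141.4]
wrist_force: [-0.1, -0.2, 1.1]
opening: 0.0
grasp_force: 0.0
```

Call:
{"api": "play_rows", "payload": {"targets": [{"grip": 255,"linear": [0,0,0],"delta_rot": [0,0,0.14]},{"grip": 255,"linear": [0,0,0],"delta_rot": [0,0,0.28]},{"grip": 255,"linear": [0,0,0],"delta_rot": [0,0,0.42]},{"grip": 255,"linear": [0,0,0],"delta_rot": [0,0,0.56]},{"grip": 255,"linear": [0,0,0],"delta_rot": [0,0,0.63]},{"grip": 255,"linear": [0,0,0],"delta_rot": [0,0,0.63]}]}}

```text
time: 10.0
ee_pos: [0.5328, 0.2181, 0.1273]
tcp_rot: [-180.0, -0.0, 177.1]
wrist_force: [0.4, 0.6, -0.4]
opening: 0.0
grasp_force: 0.0
```

```bash
python3 lid.py
python3 - <<'E'
from h import *
a=cam("top");b=cam("scene"); print(bot.get_obs()["q"].round(1))
B=b["color"][130:270,250:390,::-1];A=a["color"][130:270,260:400,::-1]
cv2.imwrite("pics/c5.png",np.hstack([cv2.resize(x,(400,400),interpolation=2) for x in(A,B)]))
E
```

```text
[ 0.42353237  0.55238205 -0.39582788] [0.53284151 0.21807632 0.12729188]
scene 0.91 722 z [0.0394 0.0412 0.0423] x [0.5343 0.6197] y [0.0885 0.1613]
lid_edge 0.83 [0.5298 0.1291 0.044 ]
lid_edge 0.83 [0.5362 0.1215 0.038 ]
turn_knob 0.68 [0.5184 0.1946 0.056 ]
[22.2  7.8  1.6 83.9  0.  25.2]
```

View pics/c5.png

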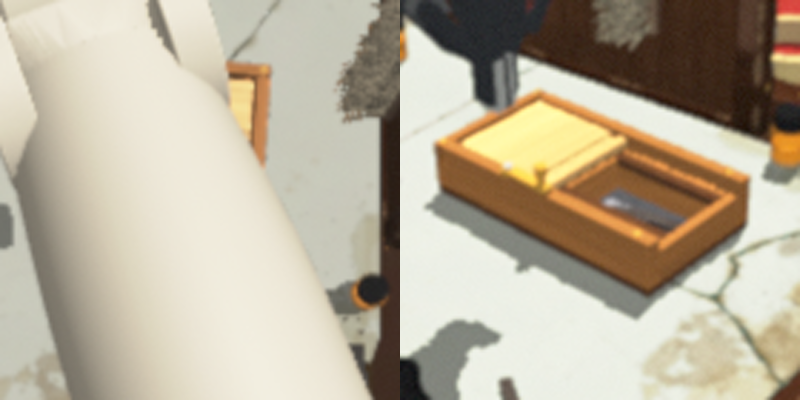

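Call:
{"api": "play_rows", "payload": {"targets": [{"grip": 255,"linear": [0,0,-4],"delta_rot": [0,0,0]},{"grip": 255,"linear": [0,0,-7],"delta_rot": [0,0,0]},{"grip": 255,"linear": [0,0,-7.4],"delta_rot": [0,0,0]},{"grip": 255,"linear": [0,0,-7.4],"delta_rot": [0,0,0]},{"grip": 255,"linear": [0,0,-7.4],"delta_rot": [0,0,0]}]}}

```text
time: 11.1
ee_pos: [0.5343, 0.2184, 0.0551]
tcp_rot: [179.9, 0.1, 177.1]
wrist_force: [-0.3, -0.2, 0.6]
opening: 0.0
grasp_force: 0.0
```

Run:
```python
from h import *
o=bot.get_obs(); e=o["ee_pos"]; print(e,o["wrist_force"])
p=cam("scene")
for r in bot.pinpoint(p,"turn_knob")[:3]: print(r["conf"],r["pixel"],at_z(p,r["pixel"],.056))
ex=np.array([.9987,-.0506]);ey=np.array([.0506,.9987]);O=np.array([.5365,.127])
for th in np.arange(-.08,1.63,.09):
  s,c=np.sin(th),np.cos(th); d=.0143
  P=np.array([.030-.034*c-d*s,.0505-.034*s+d*c]); W=O+ex*P[0]+ey*P[1]
  print(round(th,2),((W-e[:2])*100).round(2))
```

```text
[0.53425746 0.21843489 0.05511157] [-0.29715237 -0.18853988  0.63742513]
0.49 [299.0, 193.8] [0.52691042 0.18693121 0.056     ]
-0.08 [ 0.29 -2.39]
0.01 [ 0.14 -2.68]
0.1 [ 0.01 -2.99]
0.19 [-0.09 -3.31]
0.28 [-0.16 -3.63]
0.37 [-0.2  -3.96]
0.46 [-0.21 -4.29]
0.55 [-0.19 -4.62]
0.64 [-0.15 -4.95]
0.73 [-0.07 -5.28]
0.82 [ 0.04 -5.59]
0.91 [ 0.17 -5.89]
1.0 [ 0.33 -6.18]
1.09 [ 0.52 -6.46]
1.18 [ 0.73 -6.71]
1.27 [ 0.96 -6.95]
1.36 [ 1.22 -7.17]
1.45 [ 1.49 -7.36]
1.54 [ 1.77 -7.52]
```

Call:
{"api": "play_rows", "payload": {"targets": [{"grip": 255,"linear": [0.3,-0.8,0],"delta_rot": [0,0,-0.04]},{"grip": 255,"linear": [0.3,-1.6,0],"delta_rot": [0,0,-0.08]},{"grip": 255,"linear": [0.3,-2.1,0],"delta_rot": [0,0,-0.08]},{"grip": 255,"linear": [0.29,-2.39,0],"delta_rot": [0,0,-0.08]},{"grip": 255,"linear": [0.14,-2.68,0],"delta_rot": [0,0,0.01]},{"grip": 255,"linear": [0.01,-2.99,0],"delta_rot": [0,0,0.1]},{"grip": 255,"linear": [-0.09,-3.31,0],"delta_rot": [0,0,0.19]},{"grip": 255,"linear": [-0.16,-3.63,0],"delta_rot": [0,0,0.28]},{"grip": 255,"linear": [-0.2,-3.96,0],"delta_rot": [0,0,0.37]},{"grip": 255,"linear": [-0.2,-3.96,0],"delta_rot": [0,0,0.37]}]}}

```text
time: 12.2
ee_pos: [0.5315, 0.1781, 0.0534]
tcp_rot: [180.0, 0.0, -161.6]
wrist_force: [0.9, 1.5, 0.4]
opening: -0.0
grasp_force: 0.1
```

Run:
```python
from h import *
o=bot.get_obs(); print(o["ee_pos"],o["wrist_force"],o["q"].round(1))
b=cam("scene")
for t in("turn_knob",):
  for r in bot.pinpoint(b,t)[:2]: print(r["conf"],at_z(b,r["pixel"],.056))
cv2.imwrite("pics/c6.png",cv2.resize(b["color"][140:240,240:370,::-1],(780,600),interpolation=2))
```

```text
[0.53148489 0.17814523 0.05342641] [0.91899599 1.48055342 0.43062259] [18.5  6.7 -7.7 75.5  0.   0.2]
0.68 [0.35813052 0.39280942 0.056     ]
0.61 [0.53467095 0.16894203 0.056     ]
```

View pics/c6.png

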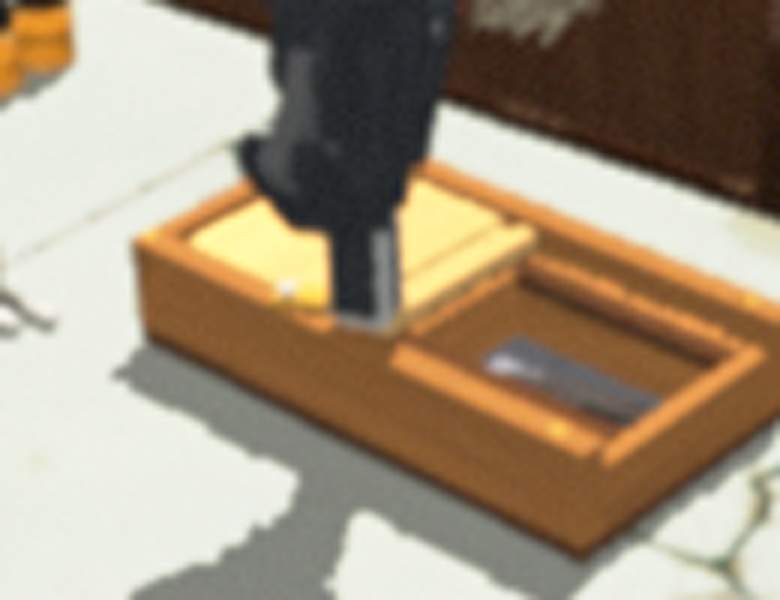

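Call:
{"api": "play_rows", "payload": {"targets": [{"grip": 255,"linear": [-0.01,-0.33,0],"delta_rot": [0,0,0.09]},{"grip": 255,"linear": [0.01,-0.66,0],"delta_rot": [0,0,0.18]},{"grip": 255,"linear": [0.05,-0.99,0],"delta_rot": [0,0,0.27]},{"grip": 255,"linear": [0.13,-1.32,0],"delta_rot": [0,0,0.36]},{"grip": 255,"linear": [0.24,-1.63,0],"delta_rot": [0,0,0.45]},{"grip": 255,"linear": [0.37,-1.93,0],"delta_rot": [0,0,0.54]},{"grip": 255,"linear": [0.53,-2.22,0],"delta_rot": [0,0,0.63]},{"grip": 255,"linear": [0.72,-2.5,0],"delta_rot": [0,0,0.72]},{"grip": 255,"linear": [0.93,-2.75,0],"delta_rot": [0,0,0.81]},{"grip": 255,"linear": [1.16,-2.99,0],"delta_rot": [0,0,0.9]}]}}

```text
time: 13.3
ee_pos: [0.5429, 0.1485, 0.0532]
tcp_rot: [180.0, -0.0, -110.1]
wrist_force: [-1.5, -0.4, 0.1]
opening: -0.0003
grasp_force: 0.4
```

Call:
{"api": "play_rows", "payload": {"targets": [{"grip": 255,"linear": [0.26,-0.22,0],"delta_rot": [0,0,0.09]},{"grip": 255,"linear": [0.53,-0.41,0],"delta_rot": [0,0,0.18]},{"grip": 255,"linear": [0.81,-0.57,0],"delta_rot": [0,0,0.27]},{"grip": 255,"linear": [0.91,-0.6,0],"delta_rot": [0,0,0.3]}]}}

```text
time: 13.7
ee_pos: [0.5511, 0.1424, 0.0529]
tcp_rot: [179.8, -0.0, -92.9]
wrist_force: [-7.2, -0.9, 3.4]
opening: -0.0001
grasp_force: 4.0
```

Call:
{"api": "play_rows", "payload": {"targets": [{"grip": 255,"linear": [0.1,0,0],"delta_rot": [0,0,0]},{"grip": 255,"linear": [0.1,0,0],"delta_rot": [0,0,0]}]}}

```text
time: 13.9
ee_pos: [0.5513, 0.1424, 0.0528]
tcp_rot: [179.8, -0.0, -93.1]
wrist_force: [-8.5, -0.9, 4.5]
opening: -0.0001
grasp_force: 4.9
```

Call:
{"api": "play_rows", "payload": {"targets": [{"grip": 255,"linear": [-0.5,0.02,0],"delta_rot": [0,0,0]},{"grip": 255,"linear": [-1.5,0.07,0],"delta_rot": [0,0,0]},{"grip": 255,"linear": [-2.5,0.12,1],"delta_rot": [0,0,0]},{"grip": 255,"linear": [-3,0.15,4],"delta_rot": [0,0,0]},{"grip": 255,"linear": [-6,0,8],"delta_rot": [0,0,0]},{"grip": 255,"linear": [-10,-2,11],"delta_rot": [0,0,0]},{"grip": 255,"linear": [-14,-5,13],"delta_rot": [0,0,0]},{"grip": 255,"linear": [-18,-8,14],"delta_rot": [0,0,0]},{"grip": 255,"linear": [-21,-12,15],"delta_rot": [0,0,0]},{"grip": 255,"linear": [-24,-16,15],"delta_rot": [0,0,0]}]}}

```text
time: 14.9
ee_pos: [0.3169, -0.0106, 0.2048]
tcp_rot: [-179.8, -0.0, -92.9]
wrist_force: [1.1, -1.1, 0.7]
opening: -0.0001
grasp_force: 0.0
```

Call:
{"api": "play_rows", "payload": {"targets": [{"grip": 255,"linear": [0,-4,0],"delta_rot": [0,0,0]},{"grip": 255,"linear": [0,-8,0],"delta_rot": [0,0,0]},{"grip": 255,"linear": [0,-12,0],"delta_rot": [0,0,0]},{"grip": 255,"linear": [0,-15,0],"delta_rot": [0,0,0]},{"grip": 255,"linear": [0,-15,0],"delta_rot": [0,0,0]}]}}

```text
time: 15.4
ee_pos: [0.3179, -0.1625, 0.2034]
tcp_rot: [-180.0, -0.1, -93.2]
wrist_force: [-0.7, 0.2, -1.0]
opening: 0.0
grasp_force: 0.0
```

```bash
python3 lid.py
python3 - <<'E'
from h import *
a=cam("top");b=cam("scene"); o=bot.get_obs(); print(o["ee_pos"],o["time"],o["q"].round(1))
B=b["color"][130:270,250:390,::-1];A=a["color"][130:270,260:400,::-1]
cv2.imwrite("pics/c7.png",np.hstack([cv2.resize(x,(400,400),interpolation=2) for x in(A,B)]))
E
```

```text
[-0.69565917  0.24969774 -1.04893232] [ 0.31785691 -0.162491    0.20340728]
top 0.58 1147 z [0.0387 0.0415 0.0442] x [0.5385 0.6229] y [0.0847 0.1626]
lid_edge 0.6 [0.5366 0.1356 0.044 ]
lid_edge 0.6 [0.5378 0.1354 0.038 ]
turn_knob 0.66 [0.5668 0.1425 0.056 ]
scene 0.9 599 z [0.0394 0.0412 0.0423] x [0.5347 0.6196] y [0.0887 0.1625]
lid_edge 0.9 [0.5264 0.132  0.044 ]
lid_edge 0.9 [0.5327 0.1244 0.038 ]
turn_knob 0.65 [0.568  0.1413 0.056 ]
[ 0.31869897 -0.15991148  0.20302287] 16.0 [ -26.6  -21.9  -16.8   95.2    0.  -113.7]
```

View pics/c7.png

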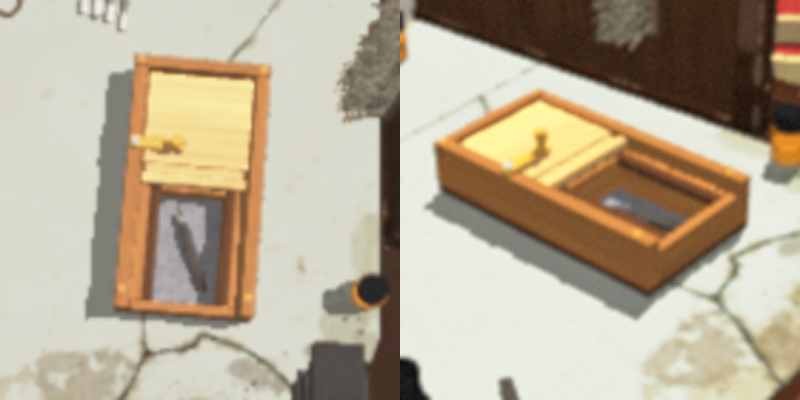

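The two views show the lid lying flat over the movement's bay. The brass bar is square across it, with its knob at about (180,145) on the left and (540,135) on the right. The tweezers in the other bay have not moved.

```bash
python3 -c "
from workcell import bot
print(bot.job_done())"
```

```text
the job is handed in; nothing more can be done
None
```

The lid is pushed home and lies flat in its notches, the turn-button is swung across it to its stop, the hand is clear, and the job was handed in at about 16 s; no verdict was returned.

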